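# Slide the jaw case home between tacky rails

## Robot

A 6-joint arm with a two-finger parallel gripper is mounted at the origin on the work surface. World frame = base frame: x ahead of the robot, y to its left, z up, the work surface at z = 0. Lengths are in m, angles in rad, forces in N, time in s.
With the tool pointing down it reaches from about 0.325 to 0.75 m from the base axis. Payload 7.6 kg.
Tool frame: the origin (TCP) lies at the very end of the fingers, on their centre line; the grasp point (between the pads) lies 19 mm behind it; x points along the fingers, z is the direction in which the jaws open and shut, and the axes are right-handed (so a half turn about x gives the same grasp; the last joint's range is limited). The gripper opens to 85 mm and grips with 20 to 120 N. Pads are 22 mm wide; open, the fingers measure 114 mm over their backs; the gripper's body (76 mm by 85 mm) begins 54 mm behind the grasp point. The pads swing forward as they close: fully open they stand 13 mm farther back than shut.
Start: joints at [-1.28, 0.052, 1.401, -0, 1.689, -0.07], TCP at [0.185, -0.491, 0.231] pointing down, gripper open.
Joint ranges: [-2.9, 2.9], [-0.91, 2.17], [0.12, 2.37], [-1.06, 4.2], [0.26, 2.73], [-2.93, 2.93]. Speed limits (rad/s): [2.57, 2.57, 3.01, 3.14, 3.14, 3.14].

## Interface

Orientations are given as [roll, pitch, yaw] about the fixed x, y, z axes, in that order (R = Rz(yaw) Ry(pitch) Rx(roll)).
In Python, from station import get_obs, camera, get_calibration, hand_in, search_frame, tip_of gives the robot as it stands.
- The arm moves only by the tool send_rows, never from a script. Its argument "deltas" is a list that holds one entry, the list of rows, each a list of 5 numbers: the shift along the tool's x, y, z in cm, then the turn about the tool's x in rad, then the finger opening in cm, from 0 to 8.54. In form: [[[x, y, z, roll, hand], ...]]. A call has 1 to 10 rows; each row shifts and turns the commanded pose from where the row before left it, along the tool's axes as they then stand; what a row does not reach is not made up. A row lasts 1/12 s, in which the tool goes at most 41.7 mm and 7.16 degrees, less where a joint would pass 70% of its speed; a pose out of reach is approached as far as the arm can. A call with a gripper value outside its range is refused whole. The fingers move at their own pace and stop on an object; the grip force is fixed at half the most. Time passes only in rows, so rows that do not move let the fingers close. It gives the time, the measured TCP pose, the force and the opening at its end, in the units of the state.
- get_obs(): the state, without advancing time (a new reading comes with each control period).
- camera(name): name is "side" or "top"; returns the picture (384x512x3 uint8, blue, green, red); there is no depth.
- get_calibration(name): a dict with "fovy" (degrees; the focal length in pixels is half the picture's height over the tangent of half this angle, whatever the lens; pixels are square), "cx", "cy" (the principal point, pixels), "k1" (the pictures are not rectified: a ray, as slopes to the right and down, at radius r is drawn at 1 + k1 r^2 times it, then the intrinsics apply), "T" (4x4, takes a point from camera to world coordinates). Camera axes: x right, y up, looking along -z (the intrinsics and any distortion apply to the point x, -y, -z); pixel columns grow to the right and rows downward; lengths in m; the calibration is good to about 2 mm. A picture is of the moment at which its call begins. get_calibration takes no time and is no camera call.
- hand_in(): hands the job in, once; it reports no verdict.
Trained networks look in the newest picture that a camera, given by its name, has taken for a name from the list of things; names that differ only in an ending like _2 or _b are one class to them, and where a whole thing is asked for, a point or a joint stands for the part that bears it (a point fixed in the world has none). Each returns a list of dicts, best first, with "score" (0 to 1); they miss things now and then, are a little off and sometimes report something else, mostly with a low value. They report only what shows in the picture. A call takes as long as a camera call. They do not tell look-alikes from the thing itself.
- search_frame(camera, query): "bbox" ([left, top, width, height] as shares, 0 to 1, of the picture: columns of its width, rows of its height, round what is visible of it).
- tip_of(camera, query): "position" ([column, row] as shares, 0 to 1, of the picture: columns of its width, rows of its height: a listed point, or the origin of a listed thing).
The state is a dict: "t": time; "q": joint angles; "qd": joint speeds; "joint_efforts": joint torques, N m; "position": TCP position; "ee_rot": TCP orientation; "ft_force": force on the tool from outside, world axes, zero at the start; "wrist_torque": the same for the moment, N m; "width": finger opening in m.
Only numpy, scipy, OpenCV 4.12 (cv2) and the standard library are available. Lean on these libraries where they do the work, as an engineer would, in place of code of your own. Each camera call takes 0.05 s, during which the arm holds its last target.

## Task

Push the wooden chuck-jaw case along its white board and down the lane between the two low guide rails until its leading end is up against the end stop and it sits straight in the lane, then move clear. The rails are freshly varnished and still tacky, so neither the case nor the robot may touch either rail. Only push the case: keep it flat on the board, do not lift or tip it, and leave the small tin, the turned wooden blank and the wrench where they are.

Things in the scene. Friction and masses are not known exactly. Their poses are not given: they have to be found in the camera images.
- dock: Fixed white laminate board on the bench, 12 mm thick, carrying the lane. Origin on the bench surface, at the lane's entrance, on its centre line. x points down the lane to the end stop (about world +y, within 0.2 rad), y across the lane, z up. The board spans x -260 to +240, y -140 to +140 mm; its top is at z = 12 mm. Only the lane is bounded; the board before it is open.
- stop_face (a point): Foot of the inner face of the end stop, in the middle of the lane at dock x = 200 mm, at board-top height; axes as the dock's. The stop is a fixed wooden bar across the lane's far end, 22 mm thick, 146 mm wide, 34 mm high above the board. It may be touched.
- rail_left: Dark wooden guide rail fixed on the board, 200 mm long, 14 mm thick, 18 mm high above the board. Origin at the centre of its underside, on the board, at dock x = 100, y = +66 mm: it runs from dock x = 0 to 200 mm, inner face at y = +59 mm. The lane between the rails is 118 mm wide. Do not touch.
- rail_right: The same rail on the other side of the lane: origin at dock x = 100, y = -66 mm, inner face at y = -59 mm. Do not touch.
- case_center (a point): Centre of the closed wooden case, 120 mm long (x), 96 wide (y), 60 high (z), 0.4 to 0.85 kg, loose, with plain flat walls 42 mm taller than the rails, so it can be pushed above them. It slides with friction. It starts on the board before the lane, up to 30 mm off the centre line and 0.25 rad askew, long axis roughly down the lane. Home: dock x = 140, y = 0, z = 42 mm.
- tin: Small round tin, 48 mm in diameter, 45 mm high, loose, standing on the board outside the left rail (dock y about +110 mm). Origin at the centre of its underside. Leave alone.
- blank: Turned pale wooden blank, 54 mm in diameter at the foot, 90 mm high, standing upright on the bench beyond one end of the board. Origin at the centre of its underside. Leave alone.
- wrench: Steel wrench about 150 mm long lying flat on the bench beyond the other end of the board. Origin about the middle of its underside, x along its length. Leave alone.
Things that resemble listed ones, but are neither listed nor needed, are in the scene too. Of the things that look like the part that bears case_center, the middle-sized one is meant.

How it is judged:
By the outcome, as a careful person would: the job done as asked, in the order asked, and still so for the second after the job is handed in, with the robot touching nothing.
It also fails if it takes over 64 s, if anything falls off the work surface, if the arm or the gripper's body presses on something with over 40 N, if the wrist force passes 120 N, or if a joint passes its speed limit or range.

## Working session

There is one attempt and no reset: what is moved stays moved. The work goes in short steps, Python scripts to look and compute and a tool call to move; the robot and the scene stay as the last step left them, time stands still between calls to the robot, and variables do not carry over. Pictures are saved under pics/ and viewed, and the job is handed in when it is done.

Besides the shell and the picture viewer there is one more tool, called after "Request:" by a JSON object that holds its "op" and its "data", one argument or row to a line. send_rows: Moves the arm, as the interface text tells. Its arguments: {"type":"object","properties":{"deltas":{"type":"array","items":{"type":"array","items":{"type":"array","items":{"type":"number"}}}}},"required":["deltas"]}

```bash
mkdir -p pics; cat > h.py <<'E'
import numpy as np, cv2
from station import *
def K(n):
    c=get_calibration(n); f=192/np.tan(np.radians(c['fovy'])/2); return c,f
def proj(n,P):
    c,f=K(n); T=np.array(c['T']); P=np.atleast_2d(P)
    p=(P-T[:3,3])@T[:3,:3]; u=p[:,0]/-p[:,2]; v=-p[:,1]/-p[:,2]; r2=u*u+v*v; s=1+c['k1']*r2
    return np.c_[c['cx']+f*u*s, c['cy']+f*v*s]
def unproj(n,px,z):
    c,f=K(n); T=np.array(c['T']); px=np.atleast_2d(px).astype(float)
    d=(px-[c['cx'],c['cy']])/f; u=d.copy()
    for _ in range(30): u=d/(1+c['k1']*(u**2).sum(1,keepdims=True))
    R=np.c_[u[:,0],-u[:,1],-np.ones(len(u))]@T[:3,:3].T
    t=(z-T[2,3])/R[:,2]; return T[:3,3]+R*t[:,None]
E
python3 - <<'E'
from h import *
o=get_obs();print(o['t'],o['position'],o['ee_rot'],o['ft_force'])
for n in('top','side'):
    im=camera(n);cv2.imwrite(f'pics/{n}0.png',cv2.resize(im,(768,576),interpolation=cv2.INTER_CUBIC)); cv2.imwrite(f'{n}0raw.png',im)
    c=get_calibration(n);print(n,c['fovy'],c['cx'],c['cy'],c['k1'],np.round(c['T'],3).tolist())
    for q in('case_center','stop_face','rail_left','rail_right','dock'):
        print(q,[(np.round(np.array(d['position'])*[512,384],1).tolist(),round(d['score'],2)) for d in tip_of(n,q)][:5])
E
```

```text
0.0 [ 0.18525652 -0.49089423  0.23047168] [3.05132187 1.56918357 1.84130592] [-0.95464519  0.26790484  1.05911335]
top 53.283872061043894 258.7760531287776 191.99578072385614 0.018753401956254637 [[0.028, 0.995, -0.096, 0.443], [-1.0, 0.028, 0.0, -0.018], [0.003, 0.096, 0.995, 1.175], [0.0, 0.0, 0.0, 1.0]]
case_center [([291.2, 183.1], 0.96), ([313.5, 116.2], 0.89), ([230.6, 227.7], 0.39)]
stop_face [([180.7, 196.9], 0.87), ([414.4, 198.1], 0.35)]
rail_left [([214.1, 215.1], 0.91)]
rail_right [([213.7, 174.0], 0.79)]
dock [([245.5, 196.2], 0.98)]
side 54.767083950677296 247.59517530873038 187.03731368698692 0.008812512360335265 [[-0.964, 0.127, -0.235, 0.307], [-0.267, -0.51, 0.818, 0.822], [-0.016, 0.851, 0.526, 0.571], [0.0, 0.0, 0.0, 1.0]]
case_center [([351.2, 164.4], 0.81), ([191.5, 154.2], 0.78), ([243.9, 166.4], 0.73)]
stop_face [([228.2, 245.6], 0.83)]
rail_left [([261.7, 225.7], 0.67), ([223.9, 250.3], 0.21)]
rail_right [([212.1, 220.5], 0.8), ([224.5, 248.2], 0.74)]
dock [([244.6, 201.8], 0.75)]
```

View pics/top0.png

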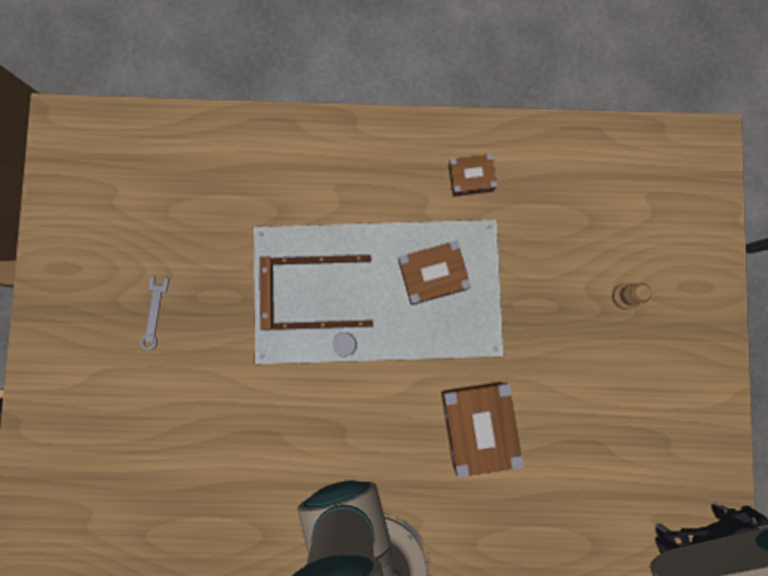

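View pics/side0.png

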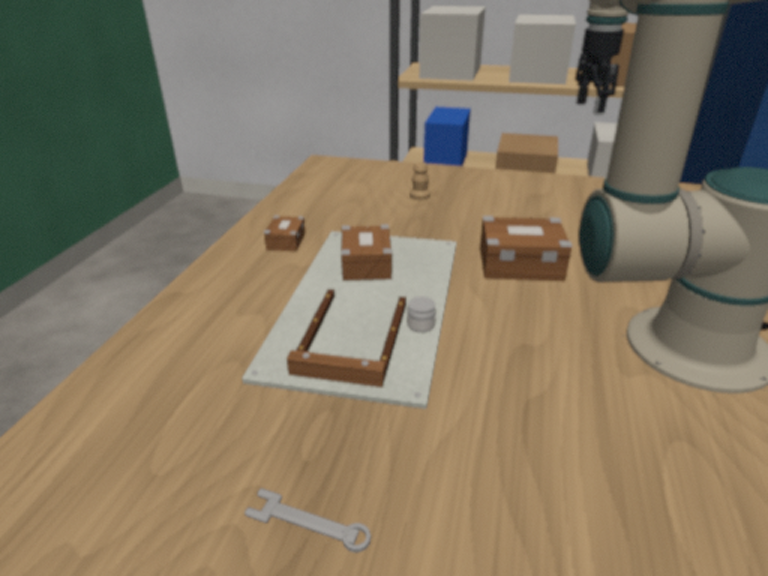

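The top view shows the middle case on the board at about (435,272), rail ends near x≈371, and the stop at (265,293). The decoys sit at (473,174) and (482,430). I'll zoom in to get corners.

```bash
python3 - <<'E'
from h import *
im=cv2.imread('top0raw.png')
c=im[140:250,160:345]; cv2.imwrite('pics/topz.png',cv2.resize(c,None,fx=4.3,fy=4.3,interpolation=cv2.INTER_CUBIC))
im=cv2.imread('side0raw.png')
c=im[140:265,160:310]; cv2.imwrite('pics/sidez.png',cv2.resize(c,None,fx=4.5,fy=4.5,interpolation=cv2.INTER_CUBIC))
E
```

```text
(no output)
```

View pics/topz.png

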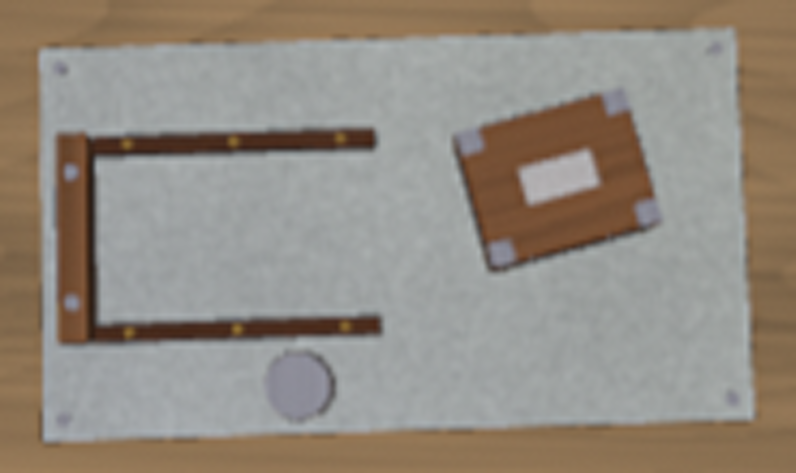

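View pics/sidez.png

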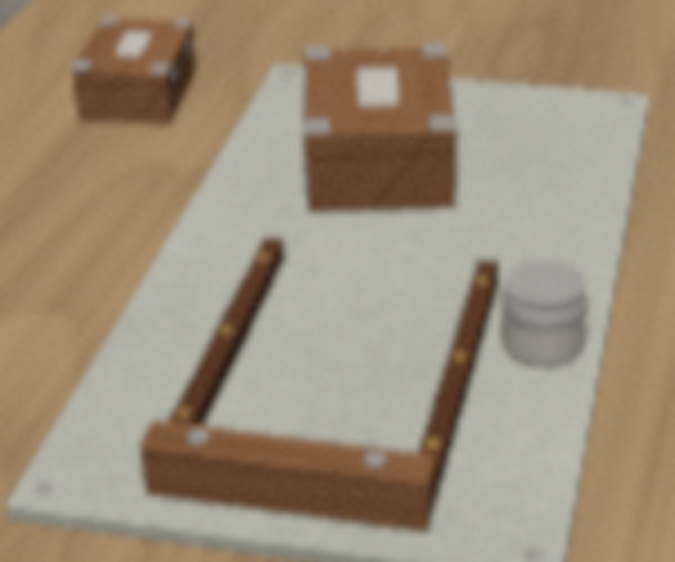

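```bash
cat > fit.py <<'E'
from h import *
from scipy.optimize import least_squares
def R2(a): return np.array([[np.cos(a),-np.sin(a)],[np.sin(a),np.cos(a)]])
def d2w(p,P): # dock pts (m) -> world
    P=np.atleast_2d(P).astype(float); return np.c_[P[:,:2]@R2(p[2]).T+p[:2],P[:,2]]
def fit(n,P,px,p0):
    r=least_squares(lambda p:(proj(n,d2w(p,P))-px).ravel(),p0,loss='soft_l1'); return r.x,(proj(n,d2w(r.x,P))-px)
E
python3 - <<'E'
from fit import *
def u(z,s,o): return (np.array(z,float)+.5)/s-.5+o
P=np.array([[240,-140,12],[-260,-140,12],[-260,140,12],[240,140,12],[0,-73,30],[0,-59,30],[0,59,30],[0,73,30],[222,-73,46],[222,73,46],[200,-73,46]])/1000
Z=[[40,48],[735,28],[753,417],[43,440],[375,130],[375,148],[381,316],[381,334],[57,133],[59,343],[87,133]]
d,r=fit('top',P,u(Z,4.3,[160,140]),[.44,0,1.57]);print('dock top',d,np.round(r,1).tolist())
C=np.array([[60,-48,72],[-60,-48,72],[-60,48,72],[60,48,72]])/1000
c,r=fit('top',C,u([[453,135],[620,89],[662,222],[492,270]],4.3,[160,140]),[.45,-.1,1.6]);print('case top',c,np.round(r,1).tolist())
Ps=np.array([[240,-140,12],[-260,-140,12],[-260,140,12],[222,-73,46],[222,73,46],[222,-73,12],[222,73,12],[200,-73,46],[0,73,30]])/1000
Zs=[[10,513],[272,64],[650,95],[145,455],[430,484],[150,491],[428,527],[150,425],[495,263]]
ds,r=fit('side',Ps,u(Zs,4.5,[160,140]),[.44,0,1.57]);print('dock side',ds,np.round(r,1).tolist())
Cs=np.array([[60,-48,72],[60,48,72],[-60,-48,72],[-60,48,72],[60,-48,12],[60,48,12]])/1000
cs,r=fit('side',Cs,u([[305,135],[456,130],[305,47],[447,45],[310,210],[453,206]],4.5,[160,140]),[.45,-.1,1.6]);print('case side',cs,np.round(r,1).tolist())
for a,b in((d,c),(ds,cs)): print('case in dock',(b[:2]-a[:2])@R2(a[2])*1000,b[2]-a[2])
np.save('dock.npy',np.c_[d,ds])
E
```

```text
dock top [0.54906245 0.01525558 1.62919705] [[-0.2, 0.0], [0.2, -0.1], [0.5, 0.7], [-0.2, 0.5], [0.2, -0.7], [0.4, -0.3], [0.1, -0.3], [0.2, 0.2], [-0.6, -0.0], [-0.6, 0.3], [-0.1, -0.3]]
case top [ 0.58354089 -0.10501716  1.8766177 ] [[-0.3, 0.0], [0.4, -0.4], [0.1, 0.1], [-0.2, 0.3]]
dock side [0.54745172 0.01982332 1.63718813] [[-0.9, -0.9], [-0.2, 0.0], [-0.5, -0.2], [-1.3, -1.4], [0.5, 0.3], [-1.0, 2.3], [1.1, 2.6], [0.8, -0.9], [1.5, -0.7]]
case side [ 0.58397345 -0.10508716  1.87173416] [[-0.5, -0.7], [0.3, -0.6], [0.1, -0.1], [-0.1, -0.5], [-0.7, 0.9], [0.9, 0.8]]
case in dock [-122.08011718  -27.39963171] 0.24742065567340732
case in dock [-127.05825003  -28.15432359] 0.2345460247076363
```

```bash
cat > st.py <<'E'
from fit import *
from scipy.spatial.transform import Rotation as Ro
D=np.array([.549,.0163,1.631])
def state():
    o=get_obs(); R=Ro.from_euler('xyz',o['ee_rot']).as_matrix(); p=np.array(o['position'])
    pd=(p[:2]-D[:2])@R2(D[2])*1000
    zd=R2(D[2]).T@R[:2,2]; yd=R2(D[2]).T@R[:2,1]
    print('t',round(o['t'],2),'dock mm',np.round(pd,1),'z',round(p[2]*1000,1),'zaxis dock ang',round(np.arctan2(zd[1],zd[0]),4),'yaxis',np.round(yd,3),'xaxis',np.round(R[:,0],3),'F dock',np.round(R2(D[2]).T@np.array(o['ft_force'])[:2],1),round(o['ft_force'][2],1),'w',o['width'],'q6',np.round(o['q'],2))
    return p,R
def to(x,y,z,ang=None):
    """delta in tool axes (cm) to dock x,y(mm), z(mm), plus roll needed for zaxis dock angle"""
    p,R=state(); t=np.r_[R2(D[2])@(np.array([x,y])/1000)+D[:2],z/1000]
    print('delta cm now-axes',np.round(R.T@(t-p)*100,2),'world',np.round(t,3),'r',np.hypot(*t[:2]))
    if ang is not None:
        zd=R2(D[2]).T@R[:2,2]; a=np.arctan2(zd[1],zd[0]); da=(ang-a+np.pi)%(2*np.pi)-np.pi
        print('roll (pointing down => roll=-dyaw)',-da)
E
python3 - <<'E'
from st import *
to(-122,-120,200,0)
to(-122,-120,200,np.pi)
E
```

```text
t 0.6 dock mm [-484.7  393.5] z 231.3 zaxis dock ang -2.841 yaxis [ 0.296 -0.955] xaxis [ 0. -0. -1.] F dock [1.  0.3] -0.5 w 0.08545495244844711 q6 [-1.28  0.05  1.4   0.    1.69 -0.07]
delta cm now-axes [  3.13  59.79 -19.44] world [ 0.676 -0.098  0.2  ] r 0.6832255364459475
roll (pointing down => roll=-dyaw) -2.840964752620245
t 0.6 dock mm [-484.7  393.5] z 231.3 zaxis dock ang -2.841 yaxis [ 0.296 -0.955] xaxis [ 0. -0. -1.] F dock [1.  0.3] -0.5 w 0.08545495244844711 q6 [-1.28  0.05  1.4   0.    1.69 -0.07]
delta cm now-axes [  3.13  59.79 -19.44] world [ 0.676 -0.098  0.2  ] r 0.6832255364459475
roll (pointing down => roll=-dyaw) 0.3006279009695483
```

Request:
{"op": "send_rows", "data": {
  "deltas": [
    [[0,0,0,0.075,6],[0,0,0,0.075,6],[0,0,0,0.075,6],[0,0,0,0.0756,6],[0,0,0,0,6]]
  ]
}}

```text
t: 1.02
position: [0.1853, -0.4912, 0.2313]
ee_rot: [0.533, 1.571, -0.98]
ft_force: [0.9, -0.9, 0.9]
width: 0.0601
```

```bash
python3 - <<'E'
from st import *
to(-125,-122,200,np.pi)
E
```

```text
t 1.02 dock mm [-484.7  393.5] z 231.3 zaxis dock ang 3.1389 yaxis [-0.003 -1.   ] xaxis [ 0. -0. -1.] F dock [-0.9 -0.8] 0.9 w 0.06005518668924452 q6 [-1.28  0.05  1.4   0.    1.69  0.23]
delta cm now-axes [  3.13  51.46 -36.11] world [ 0.678 -0.101  0.2  ] r 0.6857978174288097
roll (pointing down => roll=-dyaw) -0.0026839414116306415
```

Request:
{"op": "send_rows", "data": {
  "deltas": [
    [[0.1,2.6,-1.8,0,6],[0.1,2.6,-1.8,0,6],[0.1,2.6,-1.8,0,6],[0.1,2.6,-1.8,0,6],[0.1,2.6,-1.8,0,6],[0.1,2.6,-1.8,0,6],[0.1,2.6,-1.8,0,6],[0.1,2.6,-1.8,0,6],[0.1,2.6,-1.8,0,6],[0.1,2.6,-1.8,0,6]]
  ]
}}

```text
t: 1.85
position: [0.4352, -0.2947, 0.2214]
ee_rot: [0.667, 1.57, -0.841]
ft_force: [0.0, -0.8, 0.6]
width: 0.0603
```

Request:
{"op": "send_rows", "data": {
  "deltas": [
    [[0.1,2.6,-1.8,0,6],[0.1,2.6,-1.8,0,6],[0.1,2.6,-1.8,0,6],[0.1,2.6,-1.8,0,6],[0.1,2.6,-1.8,0,6],[0.1,2.6,-1.8,0,6],[0.1,2.6,-1.8,0,6],[0.1,2.6,-1.8,0,6],[0.1,2.6,-1.8,0,6],[0,0,0,0,6]]
  ]
}}

```text
t: 2.68
position: [0.6604, -0.1159, 0.2099]
ee_rot: [-2.453, 1.568, 2.327]
ft_force: [-0.3, -0.1, 0.3]
width: 0.0604
```

```bash
python3 - <<'E'
from st import *
to(-125,-122,100,np.pi)
E
```

```text
t 2.68 dock mm [-138.6 -103.3] z 209.9 zaxis dock ang -3.1343 yaxis [ 0.007 -1.   ] xaxis [-0.002  0.002 -1.   ] F dock [-0.1  0.3] 0.3 w 0.060399397344960165 q6 [-0.23  0.48  0.94  0.    1.73  1.27]
delta cm now-axes [10.99  1.9  -1.33] world [ 0.678 -0.101  0.1  ] r 0.6857978174288097
roll (pointing down => roll=-dyaw) 0.007249554695048843
```

Request:
{"op": "send_rows", "data": {
  "deltas": [
    [[0,1.0,-0.65,0.007,6],[0,0.9,-0.65,0,6],[3,0,0,0,6],[3,0,0,0,6],[3,0,0,0,6],[3,0,0,0,6],[3,0,0,0,6],[2.5,0,0,0,6],[0,0,0,0,6],[0,0,0,0,6]]
  ]
}}

```text
t: 3.52
position: [0.6751, -0.1062, 0.0361]
ee_rot: [-1.774, 1.568, 2.993]
ft_force: [-0.1, 0.3, 1.0]
width: 0.06
```

```bash
python3 - <<'E'
from st import *
im=camera('top');c=im[140:250,160:345]; cv2.imwrite('pics/a1.png',cv2.resize(c,None,fx=4.3,fy=4.3,interpolation=cv2.INTER_CUBIC))
im=camera('side');c=im[100:265,160:340]; cv2.imwrite('pics/a1s.png',cv2.resize(c,None,fx=3.6,fy=3.6,interpolation=cv2.INTER_CUBIC))
to(-125,-60,32,np.pi)
E
```

```text
t 3.62 dock mm [-130.3 -120.7] z 40.0 zaxis dock ang 3.1353 yaxis [-0.006 -1.   ] xaxis [ 0.004 -0.001 -1.   ] F dock [ 0.1 -0.6] 0.2 w 0.060435023687114744 q6 [-0.21  0.62  1.08 -0.    1.43  1.31]
delta cm now-axes [ 0.78 -6.08 -0.49] world [ 0.616 -0.105  0.032] r 0.6252682377095555
roll (pointing down => roll=-dyaw) -0.006305543193957597
```

View pics/a1.png

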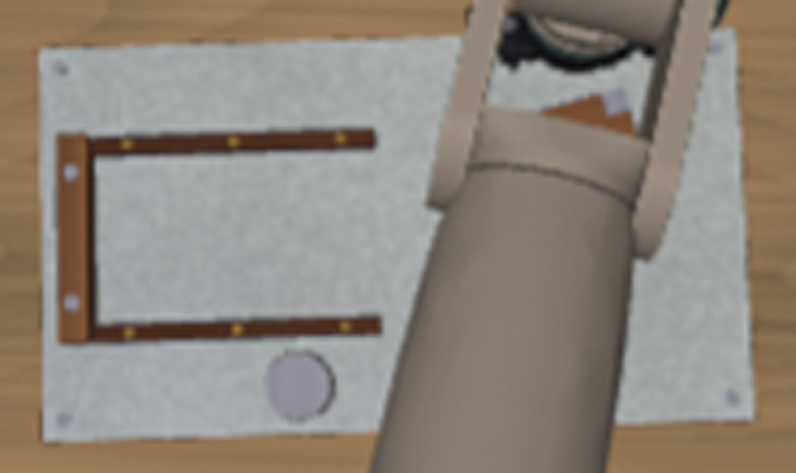

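View pics/a1s.png

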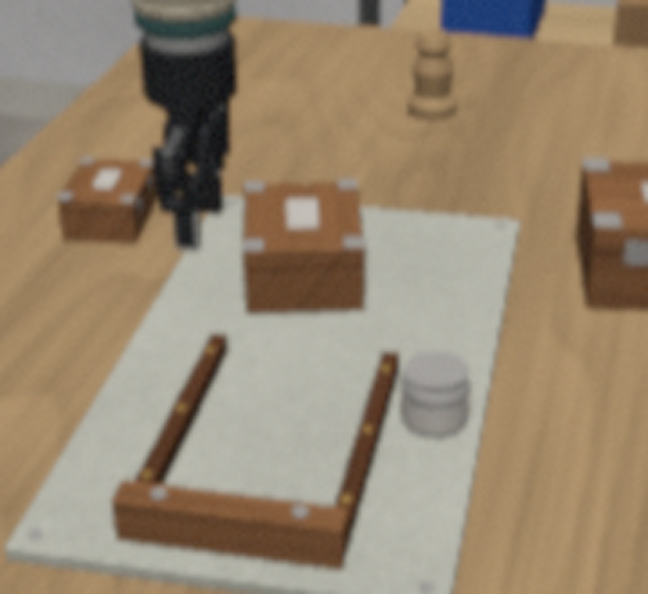

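The gripper is beside the case on its −y side, and nothing has been touched. Next I'll push sideways.

Request:
{"op": "send_rows", "data": {
  "deltas": [
    [[0.4,-0.6,-0.2,-0.003,6],[0,-0.6,0,0,6],[0,-0.4,0,0,6],[0,-0.4,0,0,6],[0,-0.4,0,0,6],[0,-0.4,0,0,6],[0,-0.4,0,0,6],[0,-0.4,0,0,6],[0,0,0,0,6]]
  ]
}}

```text
t: 4.37
position: [0.6394, -0.1062, 0.0334]
ee_rot: [-1.637, 1.57, 3.131]
ft_force: [0.5, 0.1, 0.2]
width: 0.0598
```

```bash
python3 - <<'E'
from st import *
to(-125,-60,34,np.pi)
to(-125,-60,34,np.pi)
im=camera('side');c=im[100:265,160:340]; cv2.imwrite('pics/a2s.png',cv2.resize(c,None,fx=3.6,fy=3.6,interpolation=cv2.INTER_CUBIC))
E
```

```text
t 4.37 dock mm [-127.7  -82.9] z 33.4 zaxis dock ang 3.1374 yaxis [-0.004 -1.   ] xaxis [-0.  0. -1.] F dock [ 0.1 -0.5] 0.2 w 0.05977367554183916 q6 [-0.22  0.53  1.22 -0.    1.38  1.29]
delta cm now-axes [-0.06 -2.29 -0.26] world [ 0.616 -0.105  0.034] r 0.6252682377095555
roll (pointing down => roll=-dyaw) -0.004233252570475798
t 4.37 dock mm [-127.7  -82.9] z 33.4 zaxis dock ang 3.1374 yaxis [-0.004 -1.   ] xaxis [-0.  0. -1.] F dock [ 0.1 -0.5] 0.2 w 0.05977367554183916 q6 [-0.22  0.53  1.22 -0.    1.38  1.29]
delta cm now-axes [-0.06 -2.29 -0.26] world [ 0.616 -0.105  0.034] r 0.6252682377095555
roll (pointing down => roll=-dyaw) -0.004233252570475798
```

View pics/a2s.png

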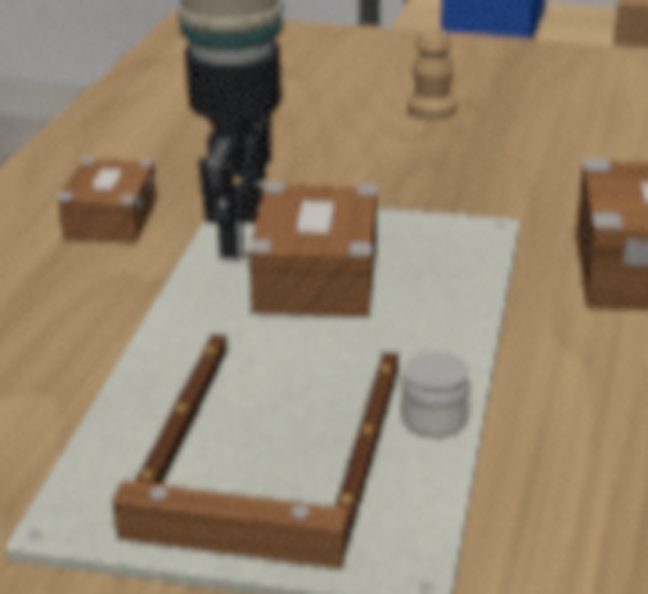

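The case has turned nearly straight and the finger is in contact, so I'll continue.

Request:
{"op": "send_rows", "data": {
  "deltas": [
    [[0,-0.4,0,-0.004,6],[0,-0.4,0,0,6],[0,-0.4,0,0,6],[0,-0.4,0,0,6],[0,-0.4,0,0,6],[0,-0.2,0,0,6],[0,0,0,0,6]]
  ]
}}

```text
t: 5.0
position: [0.6174, -0.1073, 0.0332]
ee_rot: [-1.95, 1.57, 2.823]
ft_force: [0.2, 1.1, 0.9]
width: 0.0601
```

```bash
python3 - <<'E'
from st import *
to(-125,-60,34,np.pi)
im=camera('side');c=im[140:265,160:310]; cv2.imwrite('pics/a3s.png',cv2.resize(c,None,fx=4.5,fy=4.5,interpolation=cv2.INTER_CUBIC))
E
```

```text
t 5.0 dock mm [-127.5  -60.9] z 33.2 zaxis dock ang 3.1414 yaxis [-0. -1.] xaxis [-0.001  0.    -1.   ] F dock [ 1.1 -0.3] 0.9 w 0.06011253562445743 q6 [-0.23  0.48  1.3   0.    1.36  1.28]
delta cm now-axes [-0.08 -0.09 -0.25] world [ 0.616 -0.105  0.034] r 0.6252682377095555
roll (pointing down => roll=-dyaw) -0.00023035569596085992
```

View pics/a3s.png

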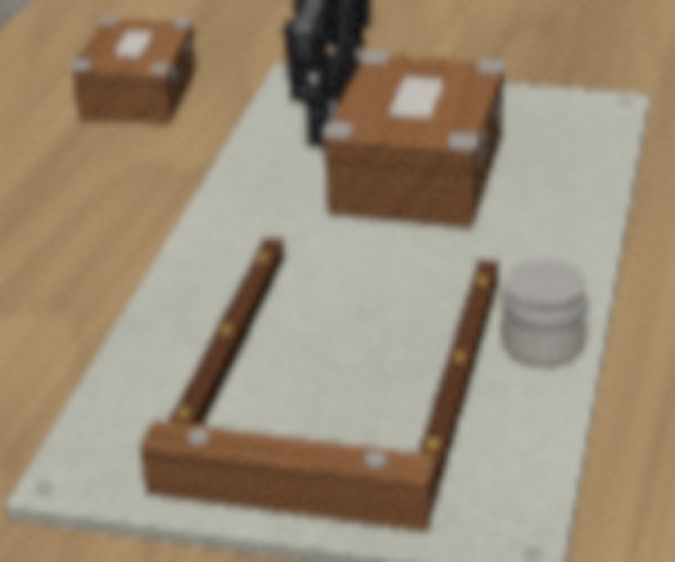

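Request:
{"op": "send_rows", "data": {
  "deltas": [
    [[0,1,0,0,6],[0,1.5,0,0,6],[0,1.5,0,0,6],[-3,0,0,0,6],[-3.5,0,0,0,6],[-3.5,0,0,0,6],[-3.5,0,0,0,6],[0,0,3.0,-0.12,6],[0,0,3.0,-0.12,6],[0,0,3.0,-0.12,6]]
  ]
}}

```text
t: 5.88
position: [0.6742, -0.1939, 0.1697]
ee_rot: [0.634, 1.569, -0.51]
ft_force: [0.8, 0.9, -0.2]
width: 0.0599
```

Request:
{"op": "send_rows", "data": {
  "deltas": [
    [[0,0,0,-0.12,6],[0,0,0,-0.12,6],[0,0,0,-0.12,6],[0,0,0,-0.12,6],[0,0,0,-0.12,6],[0,0,0,-0.12,6],[0,0,0,-0.12,6],[0,0,0,-0.12,6],[0,0,0,-0.12,6],[0,0,0,-0.12,6]]
  ]
}}

```text
t: 6.72
position: [0.6739, -0.1929, 0.168]
ee_rot: [2.835, 1.57, 2.89]
ft_force: [-0.9, -0.3, -0.7]
width: 0.0601
```

```bash
python3 - <<'E'
from st import *
to(-225,0,120,-np.pi/2)
im=camera('side');cv2.imwrite('s4.png',im);c=im[140:265,160:310]; cv2.imwrite('pics/a4s.png',cv2.resize(c,None,fx=4.5,fy=4.5,interpolation=cv2.INTER_CUBIC))
im=camera('top');c=im[140:250,160:345]; cv2.imwrite('pics/a4.png',cv2.resize(c,None,fx=4.3,fy=4.3,interpolation=cv2.INTER_CUBIC))
E
```

```text
t 6.72 dock mm [-216.4 -112.1] z 168.0 zaxis dock ang -1.5756 yaxis [ 1.    -0.005] xaxis [-0.001  0.    -1.   ] F dock [-0.3  1. ] -0.7 w 0.06010609211557881 q6 [-0.33  0.59  0.88 -0.    1.68 -0.39]
delta cm now-axes [  4.81  -0.92 -11.2 ] world [ 0.563 -0.208  0.12 ] r 0.599861911766725
roll (pointing down => roll=-dyaw) -0.0047967689120751444
```

View pics/a4s.png

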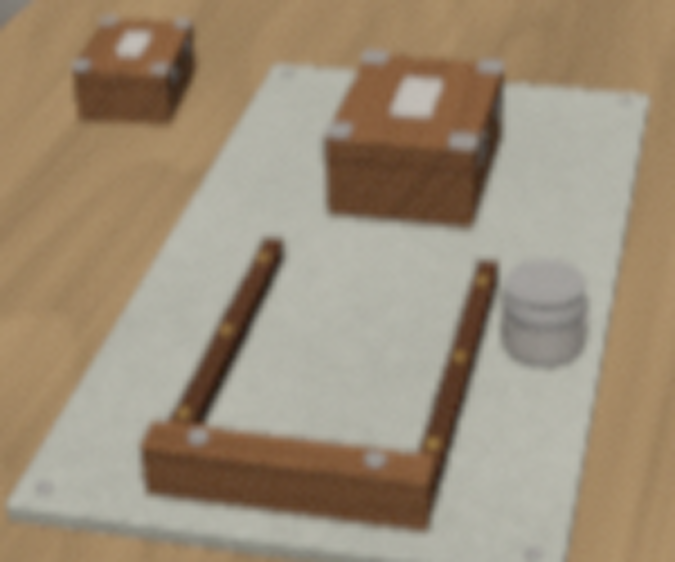

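View pics/a4.png

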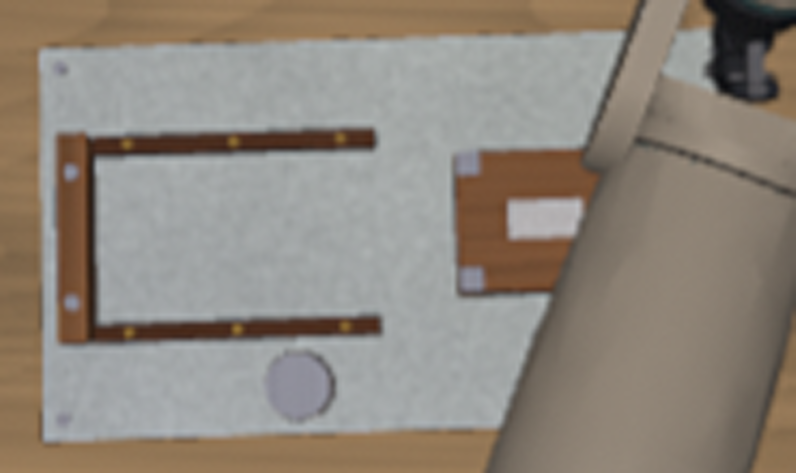

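```bash
python3 - <<'E'
from st import *
def u(z,s,o): return (np.array(z,float)+.5)/s-.5+o
C=np.array([[60,-48,72],[60,48,72]])/1000
c,r=fit('top',C,u([[455,151],[458,297]],4.3,[160,140]),[.55,-.1,1.6]);print(c,np.round(r,1).tolist(),(c[:2]-D[:2])@R2(D[2])*1000,c[2]-D[2])
W=np.array([D]) # overlay ideal
for name,sc,off,src in(('top',4.3,[160,140],'pics/a4.png'),('side',4.5,[160,140],'pics/a4s.png')):
  im=cv2.imread(src)
  def dr(P,col):
    q=((proj(name,d2w(D,np.array(P)/1000.))-off+.5)*sc-.5); cv2.polylines(im,[np.round(q*8).astype(int)],True,col,1,cv2.LINE_AA,3)
  cx,cy=((c[:2]-D[:2])@R2(D[2])*1000)
  dr([[cx+a,b,72] for a,b in((60,-48),(-60,-48),(-60,48),(60,48))],(0,255,0))
  dr([[cx+60,-48,12],[cx+60,48,12],[cx+60,48,72],[cx+60,-48,72]],(0,255,0))
  for s in(1,-1): dr([[0,s*59,30],[200,s*59,30],[200,s*73,30],[0,s*73,30]],(0,0,255))
  dr([[240,-140,12],[-260,-140,12],[-260,140,12],[240,140,12]],(255,0,0))
  cv2.imwrite(src.replace('a4','a4o'),im)
E
```

```text
[ 0.55386232 -0.09802001  1.61742175] [[0.0, 0.5], [-0.0, -0.5]] [-114.40545334    2.02481798] -0.013578247404080424
```

View pics/a4o.png

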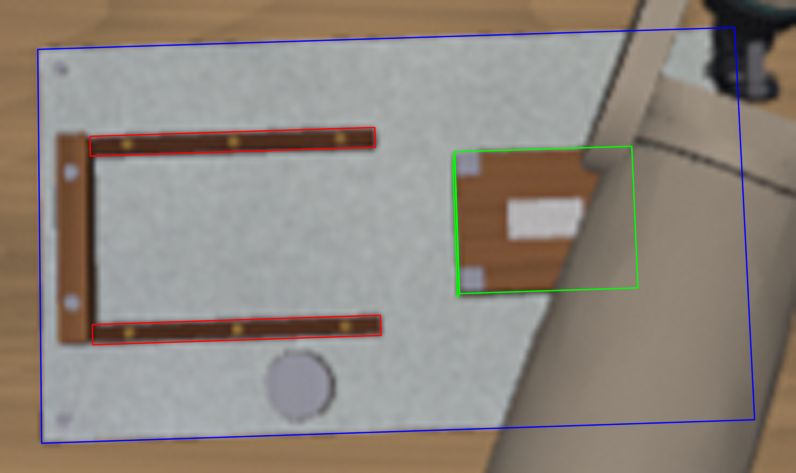

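View pics/a4os.png

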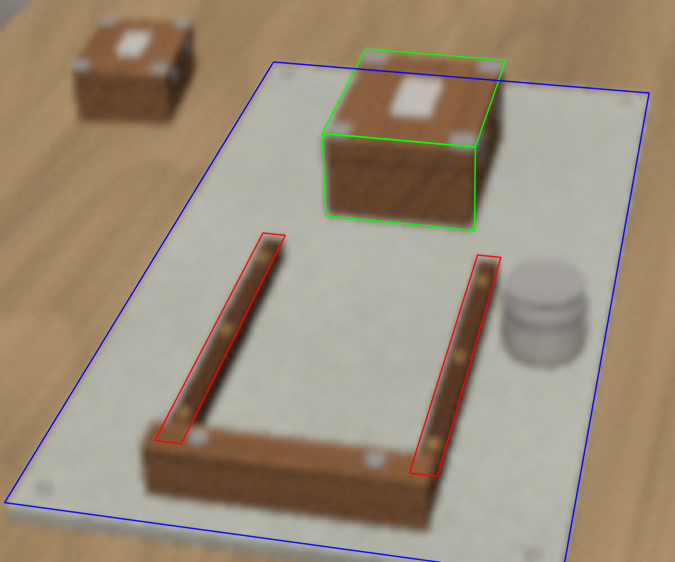

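The top overlay fits: the case is at dock (−114, +1), nearly straight, with its front end still before the rails. Next I'll move behind it.

Request:
{"op": "send_rows", "data": {
  "deltas": [
    [[0,-0.6,-2.8,-0.005,5.5],[0,-0.3,-2.8,0,5.5],[0,0,-2.8,0,5.5],[0,0,-2.9,0,5.5],[2.5,0,0,0,5.5],[2.5,0,0,0,5.5],[2.5,0,0,0,5.5],[2.5,0,0,0,5.5],[2.4,0,0,0,5.5],[0,0,0,0,5.5]]
  ]
}}

```text
t: 7.65
position: [0.5586, -0.2067, 0.0386]
ee_rot: [2.679, 1.561, 2.729]
ft_force: [-1.0, -0.1, -1.5]
width: 0.055
```

```bash
python3 - <<'E'
from st import *
to(-186,1,43,-np.pi/2)
E
```

```text
t 7.65 dock mm [-223.2    3.8] z 38.6 zaxis dock ang -1.5804 yaxis [ 1.   -0.01] xaxis [-0.009  0.004 -1.   ] F dock [0. 1.] -1.5 w 0.05502291853234387 q6 [-0.42  0.4   1.4  -0.    1.36 -0.47]
delta cm now-axes [-0.43  3.72  0.24] world [ 0.559 -0.169  0.043] r 0.5842952617936916
roll (pointing down => roll=-dyaw) -0.009623891584710886
```

Request:
{"op": "send_rows", "data": {
  "deltas": [
    [[-0.4,0.5,0,0,5.5],[0,0.5,0,0,5.5],[0,0.5,0,0,5.5],[0,0.5,0,0,5.5],[0,0,0,0,5.5],[0,0,0,0,5.5]]
  ]
}}

```text
t: 8.15
position: [0.561, -0.1878, 0.0492]
ee_rot: [-0.531, 1.569, -0.476]
ft_force: [-0.1, 0.0, -0.1]
width: 0.055
```

```bash
python3 - <<'E'
from st import *
to(-186,1,43,-np.pi/2)
E
```

```text
t 8.15 dock mm [-204.4    0.3] z 49.2 zaxis dock ang -1.5761 yaxis [ 1.    -0.005] xaxis [ 0.001 -0.001 -1.   ] F dock [0.  0.1] -0.1 w 0.055005928090181525 q6 [-0.39  0.37  1.41 -0.    1.36 -0.44]
delta cm now-axes [ 0.61  1.84 -0.08] world [ 0.559 -0.169  0.043] r 0.5842952617936916
roll (pointing down => roll=-dyaw) -0.0052680859677667335
```

Request:
{"op": "send_rows", "data": {
  "deltas": [
    [[0.5,0.4,0,-0.005,5.5],[0,0.4,0,0,5.5],[0,0.4,0,0,5.5],[0,0.4,0,0,5.5],[0,0.4,0,0,5.5],[0,0.4,0,0,5.5],[0,0.4,0,0,5.5],[0,0,0,0,5.5]]
  ]
}}

```text
t: 8.82
position: [0.559, -0.1594, 0.0434]
ee_rot: [0.793, 1.571, 0.853]
ft_force: [0.0, -1.4, -0.4]
width: 0.0551
```

```bash
python3 - <<'E'
from st import *
to(-150,1,43,-np.pi/2)
im=camera('side');c=im[140:265,160:310]; cv2.imwrite('pics/a5s.png',cv2.resize(c,None,fx=4.5,fy=4.5,interpolation=cv2.INTER_CUBIC))
im=camera('top');c=im[140:250,160:345]; cv2.imwrite('pics/a5.png',cv2.resize(c,None,fx=4.3,fy=4.3,interpolation=cv2.INTER_CUBIC))
E
```

```text
t 8.82 dock mm [-176.     0.6] z 43.4 zaxis dock ang -1.5711 yaxis [ 1. -0.] xaxis [ 0.  0. -1.] F dock [-1.4  0.1] -0.4 w 0.05506535509052177 q6 [-0.34  0.35  1.45  0.    1.35 -0.4 ]
delta cm now-axes [ 0.04  2.6  -0.04] world [ 0.557 -0.133  0.043] r 0.5727985101625263
roll (pointing down => roll=-dyaw) -0.0002691430433809927
```

View pics/a5s.png

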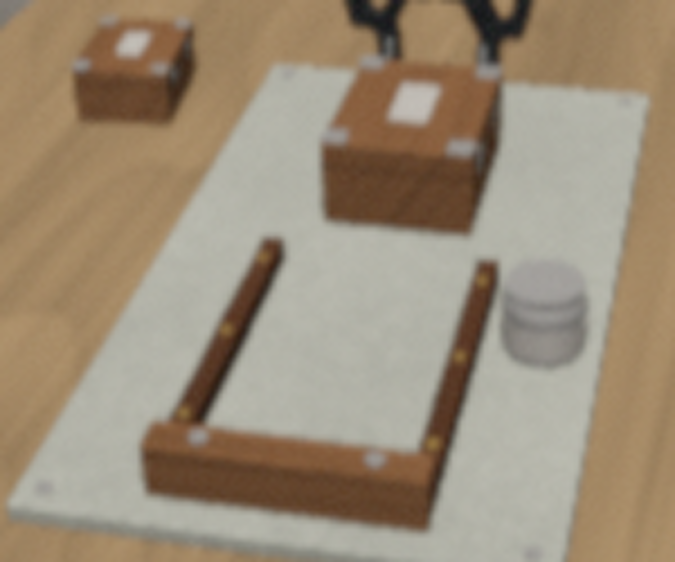

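View pics/a5.png

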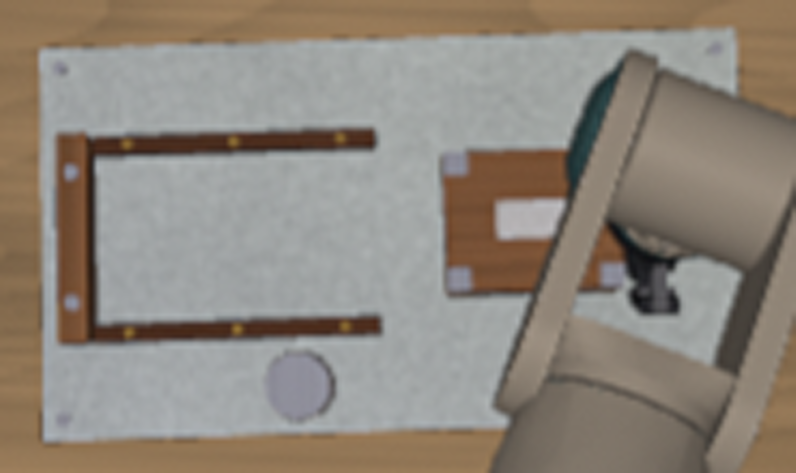

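Both fingers sit flat on the rear face and the case has moved about 7 mm, still straight. I'll keep pushing.

Request:
{"op": "send_rows", "data": {
  "deltas": [
    [[0,0.4,0,0,5.5],[0,0.4,0,0,5.5],[0,0.4,0,0,5.5],[0,0.4,0,0,5.5],[0,0.4,0,0,5.5],[0,0.4,0,0,5.5],[0,0.4,0,0,5.5],[0,0.4,0,0,5.5],[0,0.4,0,0,5.5],[0,0,0,0,5.5]]
  ]
}}

```text
t: 9.75
position: [0.5568, -0.1232, 0.0433]
ee_rot: [1.589, 1.57, 1.649]
ft_force: [-0.2, -0.0, -0.4]
width: 0.0547
```

```bash
python3 - <<'E'
from st import *
to(-100,1,43,-np.pi/2)
im=camera('side');c=im[140:265,160:310]; cv2.imwrite('pics/a6s.png',cv2.resize(c,None,fx=4.5,fy=4.5,interpolation=cv2.INTER_CUBIC))
im=camera('top');c=im[140:250,160:345]; cv2.imwrite('pics/a6.png',cv2.resize(c,None,fx=4.3,fy=4.3,interpolation=cv2.INTER_CUBIC))
E
```

```text
t 9.75 dock mm [-139.8    0.6] z 43.3 zaxis dock ang -1.5709 yaxis [ 1. -0.] xaxis [-0.     0.001 -1.   ] F dock [-0.   0.2] -0.4 w 0.054697948685572324 q6 [-0.28  0.32  1.48  0.    1.34 -0.34]
delta cm now-axes [ 0.03  3.98 -0.04] world [ 0.554 -0.084  0.043] r 0.560287421559767
roll (pointing down => roll=-dyaw) -0.0001128337989877437
```

View pics/a6s.png

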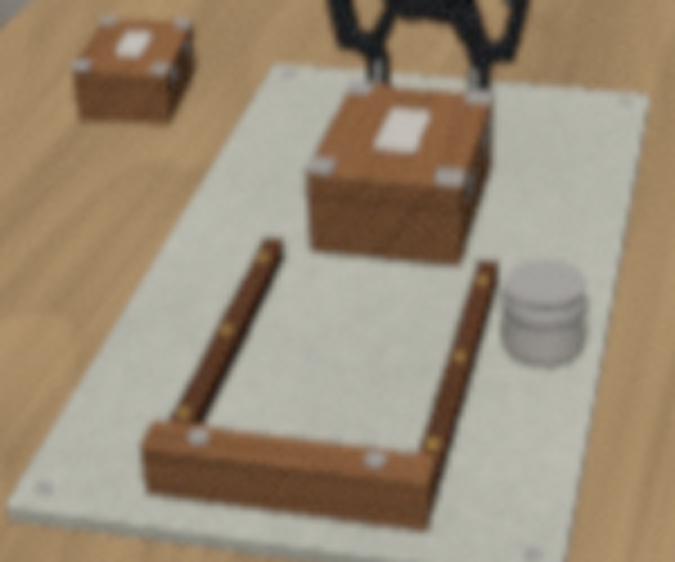

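View pics/a6.png

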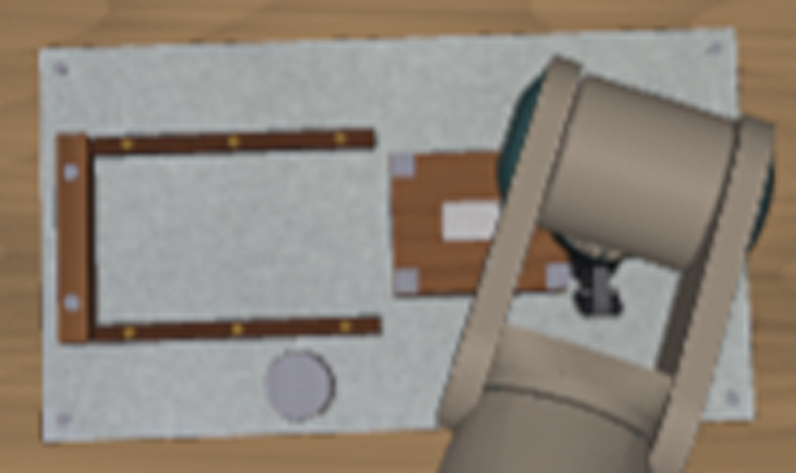

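```bash
cat >> st.py <<'E'
def front(pts):
    w=unproj('top',(np.array(pts,float)+.5)/4.3-.5+[160,140],.072)
    q=(w[:,:2]-D[:2])@R2(D[2])*1000; print(np.round(q,1).tolist(),'mid',np.round(q.mean(0),1),'yaw',round(np.arctan2(-(q[1]-q[0])[0],(q[1]-q[0])[1]),4))
E
python3 - <<'E'
from st import *
front([[443,152],[447,297]]);front([[389.5,154.5],[395,298.5]])
E
```

```text
[[-47.0, -47.8], [-46.4, 50.4]] mid [-46.7   1.3] yaw -0.006
[[-10.7, -47.3], [-11.5, 50.2]] mid [-11.1   1.5] yaw 0.0076
```

Request:
{"op": "send_rows", "data": {
  "deltas": [
    [[0,0.45,0,0,5.5],[0,0.45,0,0,5.5],[0,0.45,0,0,5.5],[0,0.45,0,0,5.5],[0,0.45,0,0,5.5],[0,0.45,0,0,5.5],[0,0.45,0,0,5.5],[0,0.45,0,0,5.5],[0,0.45,0,0,5.5],[0,0.45,0,0,5.5]]
  ]
}}

```text
t: 10.68
position: [0.5541, -0.0788, 0.0433]
ee_rot: [-2.225, 1.571, -2.165]
ft_force: [0.2, -1.9, -0.9]
width: 0.0551
```

```bash
python3 - <<'E'
from st import *
to(-50,1,43,-np.pi/2)
im=camera('side');c=im[140:265,160:310]; cv2.imwrite('pics/a7s.png',cv2.resize(c,None,fx=4.5,fy=4.5,interpolation=cv2.INTER_CUBIC))
im=camera('top');c=im[140:250,160:345]; cv2.imwrite('pics/a7.png',cv2.resize(c,None,fx=4.3,fy=4.3,interpolation=cv2.INTER_CUBIC))
E
```

```text
t 10.68 dock mm [-95.3   0.6] z 43.3 zaxis dock ang -1.5716 yaxis [ 1.    -0.001] xaxis [-0. -0. -1.] F dock [-1.9 -0.1] -0.9 w 0.055068484574005566 q6 [-0.21  0.29  1.52 -0.    1.33 -0.27]
delta cm now-axes [ 0.03  4.53 -0.04] world [ 0.551 -0.034  0.043] r 0.5520379119877313
roll (pointing down => roll=-dyaw) -0.0007748139083423311
```

View pics/a7s.png

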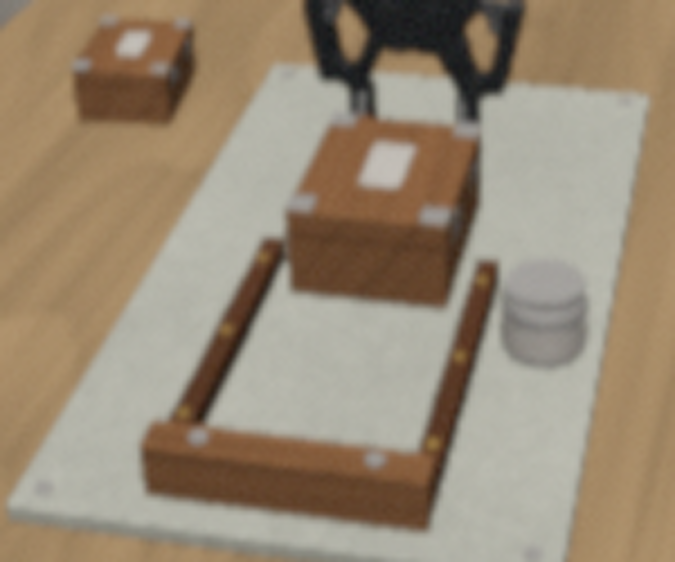

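View pics/a7.png

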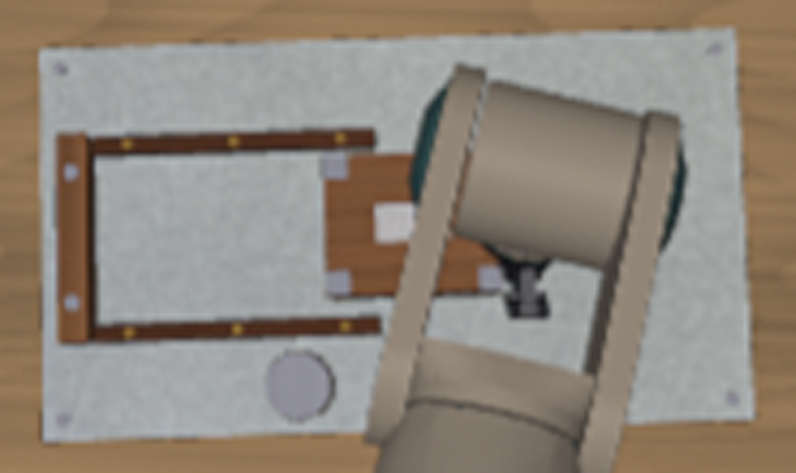

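```bash
python3 - <<'E'
from st import *
front([[322,155.5],[328,300]])
E
```

```text
[[34.9, -48.0], [33.5, 49.8]] mid [34.2  0.9] yaw 0.0148
```

Request:
{"op": "send_rows", "data": {
  "deltas": [
    [[0,0.45,0,0,5.5],[0,0.45,0,0,5.5],[0,0.45,0,0,5.5],[0,0.45,0,0,5.5],[0,0.45,0,0,5.5],[0,0.45,0,0,5.5],[0,0.45,0,0,5.5],[0,0.45,0,0,5.5],[0,0.45,0,0,5.5],[0,0.45,0,0,5.5]]
  ]
}}

```text
t: 11.62
position: [0.5516, -0.034, 0.0435]
ee_rot: [-0.69, 1.57, -0.63]
ft_force: [0.6, -2.3, 1.9]
width: 0.055
```

```bash
python3 - <<'E'
from st import *
to(0,1,43,-np.pi/2)
im=camera('top');c=im[140:250,160:345]; cv2.imwrite('pics/a8.png',cv2.resize(c,None,fx=4.3,fy=4.3,interpolation=cv2.INTER_CUBIC))
E
```

```text
t 11.62 dock mm [-50.4   0.4] z 43.5 zaxis dock ang -1.5716 yaxis [ 1.    -0.001] xaxis [ 0. -0. -1.] F dock [-2.4 -0.5] 1.9 w 0.0549548673223979 q6 [-0.13  0.27  1.54 -0.    1.33 -0.19]
delta cm now-axes [ 0.05  5.04 -0.06] world [0.548 0.016 0.043] r 0.5482423896283982
roll (pointing down => roll=-dyaw) -0.0008228152885756401
```

View pics/a8.png

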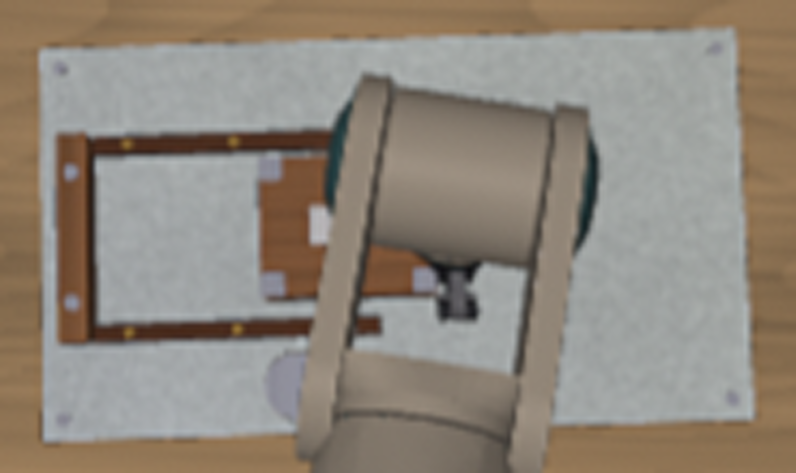

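The case is straight in the lane, front corners at (259,155) and (266,300), with clear gaps to both rails.

Request:
{"op": "send_rows", "data": {
  "deltas": [
    [[0,0.45,0,0,5.5],[0,0.45,0,0,5.5],[0,0.45,0,0,5.5],[0,0.45,0,0,5.5],[0,0.45,0,0,5.5],[0,0.45,0,0,5.5],[0,0.45,0,0,5.5],[0,0.45,0,0,5.5],[0,0.45,0,0,5.5],[0,0.45,0,0,5.5]]
  ]
}}

```text
t: 12.5
position: [0.5488, 0.011, 0.0433]
ee_rot: [-1.47, 1.571, -1.411]
ft_force: [0.0, -3.6, 2.6]
width: 0.0549
```

```bash
python3 - <<'E'
from st import *
to(60,1,43,-np.pi/2)
front([[259,155],[266,300]])
im=camera('side');c=im[140:265,160:310]; cv2.imwrite('pics/a9s.png',cv2.resize(c,None,fx=4.5,fy=4.5,interpolation=cv2.INTER_CUBIC))
im=camera('top');c=im[140:250,160:345]; cv2.imwrite('pics/a9.png',cv2.resize(c,None,fx=4.3,fy=4.3,interpolation=cv2.INTER_CUBIC))
E
```

```text
t 12.5 dock mm [-5.3  0.5] z 43.3 zaxis dock ang -1.5716 yaxis [ 1.    -0.001] xaxis [ 0. -0. -1.] F dock [-3.6  0.2] 2.6 w 0.054934467525736934 q6 [-0.05  0.26  1.55 -0.    1.33 -0.11]
delta cm now-axes [ 0.03  6.53 -0.05] world [0.544 0.076 0.043] r 0.5496893228014121
roll (pointing down => roll=-dyaw) -0.0008006932110484755
[[77.5, -49.7], [75.0, 48.4]] mid [76.2 -0.6] yaw 0.0251
```

View pics/a9s.png

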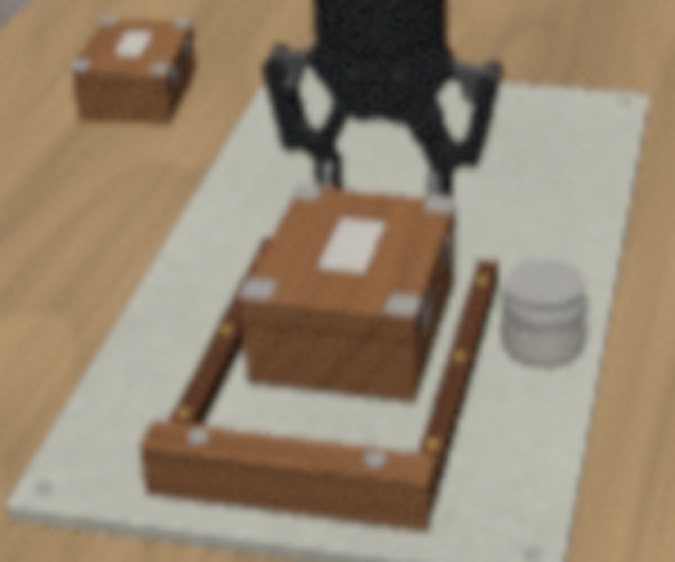

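View pics/a9.png

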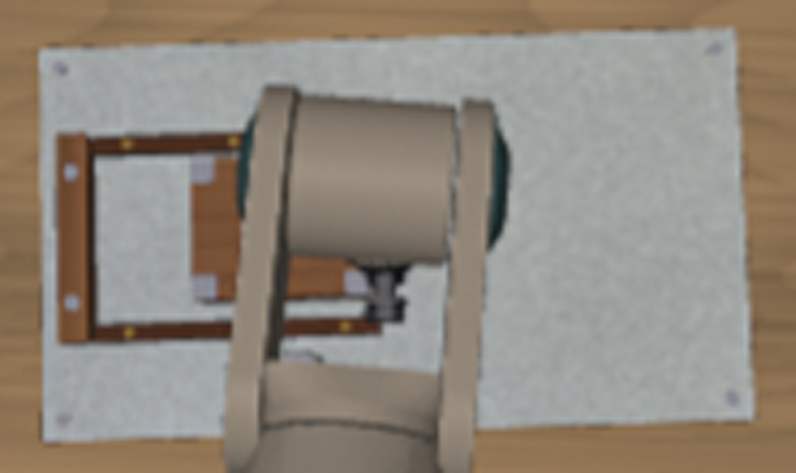

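Request:
{"op": "send_rows", "data": {
  "deltas": [
    [[0,0.45,0,0,5.5],[0,0.45,0,0,5.5],[0,0.45,0,0,5.5],[0,0.45,0,0,5.5],[0,0.45,0,0,5.5],[0,0.45,0,0,5.5],[0,0.45,0,0,5.5],[0,0.45,0,0,5.5],[0,0.45,0,0,5.5],[0,0.45,0,0,5.5]]
  ]
}}

```text
t: 13.43
position: [0.5461, 0.0559, 0.0432]
ee_rot: [-2.681, 1.571, -2.621]
ft_force: [-0.8, -1.8, -0.8]
width: 0.0552
```

```bash
python3 - <<'E'
from st import *
to(71,1,43,-np.pi/2)
front([[191,157],[195,302]])
im=camera('side');c=im[140:265,160:310]; cv2.imwrite('pics/b1s.png',cv2.resize(c,None,fx=4.5,fy=4.5,interpolation=cv2.INTER_CUBIC))
im=camera('top');c=im[140:250,160:345]; cv2.imwrite('pics/b1.png',cv2.resize(c,None,fx=4.3,fy=4.3,interpolation=cv2.INTER_CUBIC))
E
```

```text
t 13.43 dock mm [39.7  0.5] z 43.2 zaxis dock ang -1.5716 yaxis [ 1.    -0.001] xaxis [-0. -0. -1.] F dock [-1.7  0.9] -0.8 w 0.05521668181769651 q6 [ 0.03  0.26  1.55 -0.    1.33 -0.02]
delta cm now-axes [ 0.02  3.13 -0.05] world [0.544 0.087 0.043] r 0.5506637822981326
roll (pointing down => roll=-dyaw) -0.0007679279796848348
[[123.4, -49.8], [122.5, 48.2]] mid [123.   -0.8] yaw 0.0086
```

View pics/b1s.png

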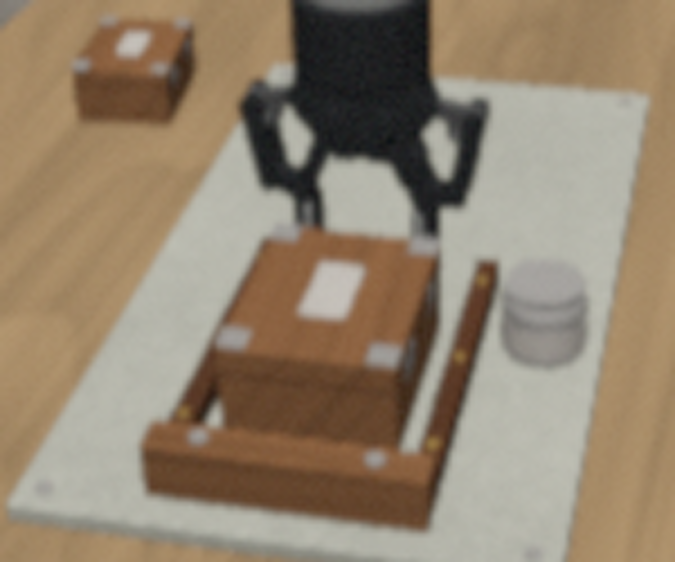

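View pics/b1.png

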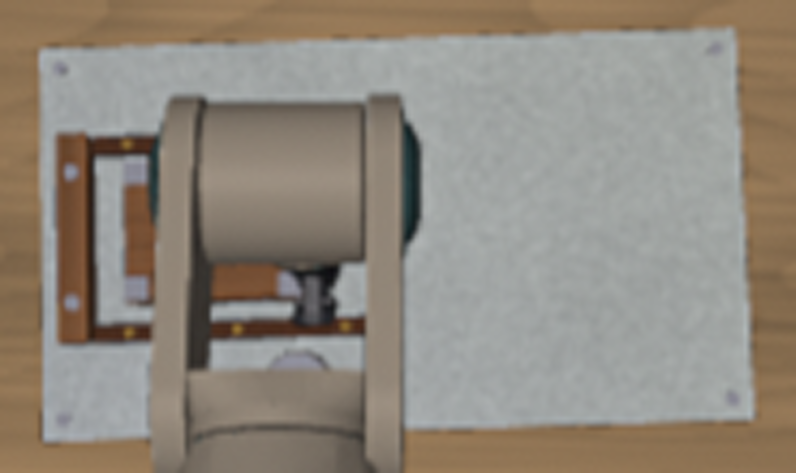

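The case is straight and centred, with about 31 mm left. I'll go on more slowly and watch for the force to rise.

Request:
{"op": "send_rows", "data": {
  "deltas": [
    [[0,0.4,0,0,5.5],[0,0.4,0,0,5.5],[0,0.4,0,0,5.5],[0,0.4,0,0,5.5],[0,0.4,0,0,5.5],[0,0.3,0,0,5.5],[0,0.2,0,0,5.5],[0,0.1,0,0,5.5],[0,0.1,0,0,5.5]]
  ]
}}

```text
t: 14.28
position: [0.5447, 0.0824, 0.0434]
ee_rot: [-0.808, 1.57, -0.748]
ft_force: [-0.1, -2.4, 1.9]
width: 0.055
```

```bash
python3 - <<'E'
from st import *
to(71,1,43,-np.pi/2)
E
```

```text
t 14.28 dock mm [66.3  0.4] z 43.4 zaxis dock ang -1.5715 yaxis [ 1.    -0.001] xaxis [ 0. -0. -1.] F dock [-2.4  0.2] 1.9 w 0.05501886293677512 q6 [ 0.08  0.27  1.55 -0.    1.33  0.02]
delta cm now-axes [ 0.04  0.47 -0.06] world [0.544 0.087 0.043] r 0.5506637822981326
roll (pointing down => roll=-dyaw) -0.0007354274986228759
```

Request:
{"op": "send_rows", "data": {
  "deltas": [
    [[0,0.1,0,0,5.5],[0,0.1,0,0,5.5]]
  ]
}}

```text
t: 14.45
position: [0.5446, 0.0843, 0.0434]
ee_rot: [-0.673, 1.57, -0.614]
ft_force: [0.1, -2.6, 1.3]
width: 0.0553
```

```bash
python3 - <<'E'
from st import *
to(71,1,43,-np.pi/2)
im=camera('top');c=im[140:250,160:345]; cv2.imwrite('pics/b2.png',cv2.resize(c,None,fx=4.3,fy=4.3,interpolation=cv2.INTER_CUBIC))
E
```

```text
t 14.45 dock mm [68.2  0.3] z 43.4 zaxis dock ang -1.5718 yaxis [ 1.    -0.001] xaxis [ 0. -0. -1.] F dock [-2.6  0. ] 1.3 w 0.05531161395165515 q6 [ 0.09  0.27  1.55 -0.    1.33  0.03]
delta cm now-axes [ 0.04  0.28 -0.07] world [0.544 0.087 0.043] r 0.5506637822981326
roll (pointing down => roll=-dyaw) -0.001021440005375851
```

View pics/b2.png

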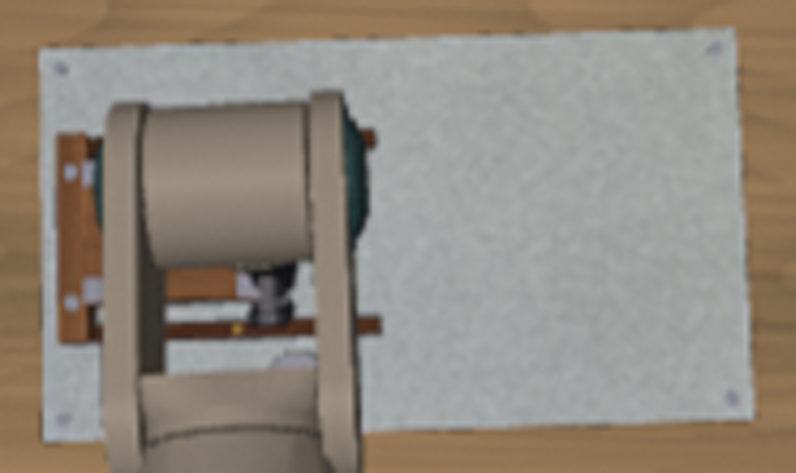

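Request:
{"op": "send_rows", "data": {
  "deltas": [
    [[0,0.1,0,0,5.5],[0,0.1,0,0,5.5]]
  ]
}}

```text
t: 14.67
position: [0.5445, 0.0859, 0.0434]
ee_rot: [-1.25, 1.57, -1.191]
ft_force: [-0.6, -9.4, 2.2]
width: 0.055
```

Request:
{"op": "send_rows", "data": {
  "deltas": [
    [[0,0.1,0,0,5.5]]
  ]
}}

```text
t: 14.75
position: [0.5445, 0.0859, 0.0434]
ee_rot: [-1.474, 1.568, -1.415]
ft_force: [-0.6, -13.3, 2.2]
width: 0.0552
```

Request:
{"op": "send_rows", "data": {
  "deltas": [
    [[0,0.1,0,0,5.5]]
  ]
}}

```text
t: 14.83
position: [0.5445, 0.0859, 0.0435]
ee_rot: [-1.526, 1.566, -1.467]
ft_force: [0.8, -18.2, 2.9]
width: 0.0553
```

The force rose to 18 N with no further motion, so the case is against the stop. Backing off straight, then up.

Request:
{"op": "send_rows", "data": {
  "deltas": [
    [[0,-0.4,0,0,5.5],[0,-0.8,0,0,5.5],[0,-1,0,0,5.5],[0,-1,0,0,5.5],[-1,-1,0,0,5.5],[-3,0,0,0,5.5],[-3,0,0,0,5.5],[-3,0,0,0,5.5],[-3,0,0,0,5.5],[-3,0,0,0,5.5]]
  ]
}}

```text
t: 15.67
position: [0.5465, 0.0458, 0.2057]
ee_rot: [0.128, 1.57, 0.187]
ft_force: [0.0, 0.2, -0.8]
width: 0.0553
```

Request:
{"op": "send_rows", "data": {
  "deltas": [
    [[0,-3,0,0,5.5],[0,-3,0,0,5.5],[0,-3,0,0,5.5],[0,-3,0,0,5.5],[0,-3,0,0,5.5],[0,-3,0,0,5.5],[0,-3,0,0,5.5],[0,-3,0,0,5.5],[0,-3,0,0,5.5],[0,0,0,0,5.5]]
  ]
}}

```text
t: 16.5
position: [0.5617, -0.2285, 0.2036]
ee_rot: [-1.695, 1.569, -1.641]
ft_force: [0.2, -0.7, -0.6]
width: 0.0553
```

```bash
python3 - <<'E'
from st import *
state()
im=camera('side');c=im[140:265,160:310]; cv2.imwrite('pics/b3s.png',cv2.resize(c,None,fx=4.5,fy=4.5,interpolation=cv2.INTER_CUBIC))
im=camera('top');c=im[140:250,160:345]; cv2.imwrite('pics/b3.png',cv2.resize(c,None,fx=4.3,fy=4.3,interpolation=cv2.INTER_CUBIC))
E
```

```text
t 16.5 dock mm [-245.2    2.1] z 203.6 zaxis dock ang -1.5768 yaxis [ 1.    -0.006] xaxis [-0.    -0.002 -1.   ] F dock [-0.7 -0.2] -0.6 w 0.055294216181549366 q6 [-0.45  0.29  1.19 -0.    1.66 -0.5 ]
```

View pics/b3s.png

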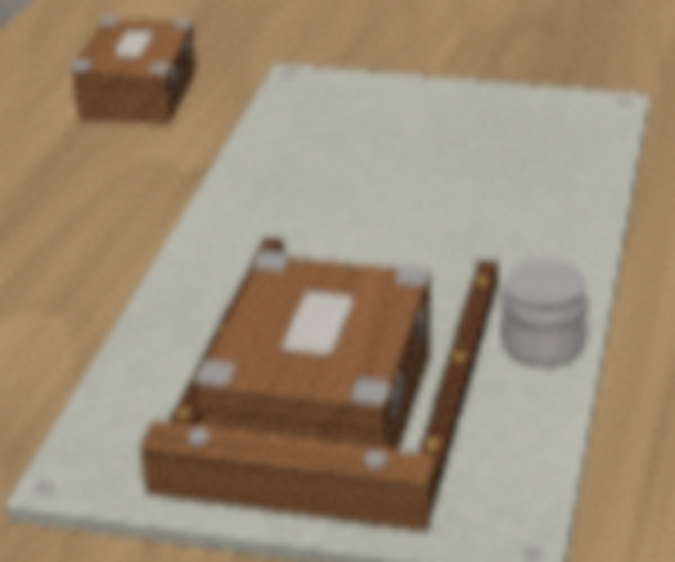

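View pics/b3.png

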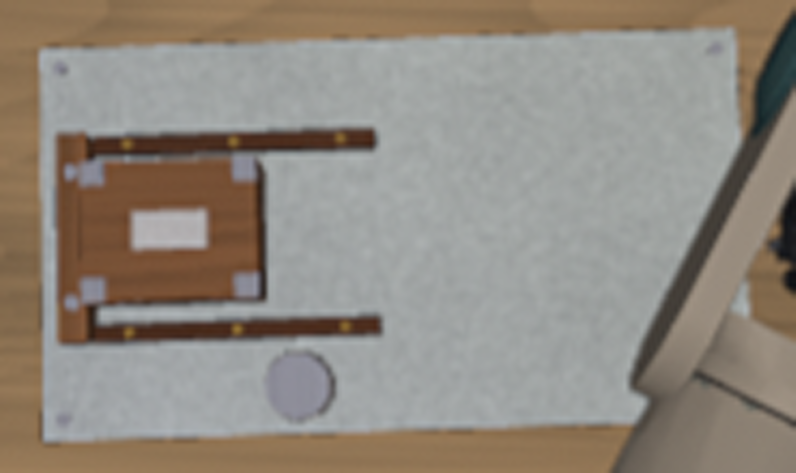

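```bash
python3 - <<'E'
from st import *
def u(z,s,o): return (np.array(z,float)+.5)/s-.5+o
C=np.array([[60,-48,72],[-60,-48,72],[-60,48,72],[60,48,72]])/1000
c,r=fit('top',C,u([[78,160],[259,155],[263,299],[80,304]],4.3,[160,140]),[.54,.15,1.6])
print((c[:2]-D[:2])@R2(D[2])*1000,c[2]-D[2],np.round(r,1).tolist())
E
```

```text
[138.36473876  -1.27200157] -0.0016889270294355718 [[0.4, 0.3], [-0.3, 0.2], [-0.5, -0.3], [0.3, -0.2]]
```

```bash
python3 - <<'E'
from station import *
print(hand_in())
E
```

```text
the job is handed in; nothing more can be done
None
```

The wooden case is in the lane with its leading end against the end stop, and I handed the job in at about 16.6 s of the 64 s allowed. I first pushed the case from its right-hand (dock −y) side with two fingers, to straighten and centre it before the lane. I then pushed it from behind with both fingers above the rails, backed off and rose clear.

**Last checks:**
- **Against the stop:** the pushing force rose to about 18 N with no further motion.
- **Position:** the final top-view fit puts the case centre at dock x ≈ 138.4 mm, y ≈ −1.3 mm, with yaw ≈ −0.002 rad. Home is x = 140, y = 0. The 1.6 mm short in x is within the calibration error and disagrees slightly with the contact seen in the force.
- **Rails:** the case appears clear of both rails in the last pictures, with about 10 mm each side by the fit, and the fingers stayed about 13 mm above the rail tops by the measured tool height. No rail contact was seen in any picture.
- **Other things:** the tin shows no movement between the first and last pictures. I did not re-check the wrench in a later picture. The blank was last seen in place before the rear push, and no move took the arm near either of them after that.

The side camera's fit of the board differed from the top camera's by about 5 mm along the lane, so I relied mostly on the top camera.

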